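# Lay the tall carton down on the tile and tuck it against the brick

## Robot

A 7-joint arm with a two-finger parallel gripper is mounted at the origin on the work surface. World frame = base frame: x ahead of the robot, y to its left, z up, the work surface at z = 0. Lengths are in m, angles in degrees, forces in N, time in s.
With the tool pointing down it reaches from about 0.4 to 0.9 m from the base axis. Payload 5.5 kg.
Tool frame: the origin (TCP) lies midway between the tips of the shut fingers; the grasp point (between the pads) lies 19 mm behind it; x points along the fingers, z is the direction in which the jaws open and shut, and the axes are right-handed (so a half turn about x gives the same grasp; the last joint's range is limited). The gripper opens to 85 mm and grips with 20 to 120 N. Pads are 22 mm wide; open, the fingers measure 114 mm over their backs; the gripper's body (76 mm by 85 mm) begins 54 mm behind the grasp point. The pads swing forward as they close: fully open they stand 13 mm farther back than shut.
Start: joints at [-56.941, 28.699, -24.465, 88.831, 12.651, 65.22, -12.049], TCP at [0.201, 0.618, 0.231] pointing down, gripper open.
Joint ranges: [-164.97, 164.97], [-17.58, 116.51], [-87.97, 89.64], [11.32, 138.91], [-80.73, 260.73], [10.89, 115.49], [-147.41, 147.41]. Speed limits (degrees/s): [147.25, 147.25, 180, 180, 180, 180, 180].

## Interface

Orientations are given as a 3x3 rotation matrix whose columns are the frame's x, y, z axes.
In Python, from cell import * gives the robot as it stands. The module is installed in compiled form; this text tells all that it offers.
- The arm moves only by the tool arm_command, never from a script. Its argument "deltas" is one flat list of numbers, 7 for each row, row after row: the shift along the tool's x, y, z in m, then the turn, a rotation vector about the tool's x, y, z in degrees, then the finger opening in m, from 0 to 0.0854. A call has 1 to 20 rows; each row shifts and turns the commanded pose from where the row before left it, along the tool's axes as they then stand; what a row does not reach is not made up. A row lasts 1/8 s, in which the tool goes at most 62.5 mm and 10.7 degrees, less where a joint would pass 70% of its speed; a pose out of reach is approached as far as the arm can. A call is refused whole if a number of a shift passes 0.0625 or a number of a turn 10.7, either way. A call with a gripper value outside its range is refused whole. The fingers move at their own pace and stop on an object; "force" is the grip in N (left out, the last holds). Time passes only in rows, so rows that do not move let the fingers close. It gives the time, the measured TCP pose, the force and the opening at its end, in the units of the state.
- observe(): the state, without advancing time (a new reading comes with each control period).
- snapshot(name): name is "scene" or "top" or "wrist"; returns the picture (384x512x3 uint8, blue, green, red); there is no depth.
- calibration(name): a dict with "fx", "fy", "cx", "cy" (pixels), "pose" (4x4, takes a point from camera to world coordinates). Camera axes: x right, y down, z forward; pixel columns grow to the right and rows downward; lengths in m; the calibration is good to about 2 mm. A picture is of the moment at which its call begins: read the wrist's pose just before it. calibration takes no time and is no camera call; for the wrist camera it gives the pose at the moment of the call.
- close_job(): hands the job in, once; it reports no verdict.
The state is a dict: "t": time; "joint_pos": joint angles; "qvel": joint speeds; "joint_torque": joint torques, N m; "ee_pos": TCP position; "orientation": TCP orientation; "ft_force": force on the tool from outside, world axes, zero at the start; "wrist_torque": the same for the moment, N m; "grip_width": finger opening in m.
Only numpy, scipy, OpenCV 4.12 (cv2) and the standard library are available. Lean on these libraries where they do the work, as an engineer would, in place of code of your own. Each camera call takes 0.05 s, during which the arm holds its last target.

## Task

So that the wind cannot blow it off the patio lip, push the tall standing carton near its top with the fingertips so that it topples towards the brick and lands flat, wholly on the terracotta tile. Then push it, still lying, along the tile until its top end is snug and square against the brick, and take the hand away. Do not grip or lift the carton, and leave the basket, jar, bowl and comb where they are.

Things in the scene. Friction and masses are not known exactly. Their poses are not given: they have to be found in the camera images.
- carton: Closed cardboard carton, 90 x 50 mm in plan, 150 mm tall, 0.18 to 0.35 kg, loose, standing on its small end at one end of the tile, overlapping the tile's border. Origin: centre of its underside (foot). z: towards its top end (head); x: along its 90 mm width; y: along its 50 mm thickness, roughly along the tile's length (+y or -y may point to the brick)
- carton_center (a point): Centre of the carton, 75 mm from its foot. Pushed in its upper half the carton tips rather than slides; it passes its balance point at about 0.32 rad of tilt and then falls by itself. Lying, it is 50 mm high; sliding it then takes about 1.5 to 5 N
- foot_a (a point): Carton: middle of the foot edge on its +x narrow side (x = +45, y = 0, z = 0 mm in the carton's frame)
- foot_b (a point): Carton: the same on its -x side (x = -45, y = 0, z = 0 mm)
- head_a (a point): Carton: middle of the top edge on its +x narrow side (x = +45, y = 0, z = 150 mm)
- head_b (a point): Carton: the same on its -x side (x = -45, y = 0, z = 150 mm)
- tile: Terracotta tile let into the white cement, flush with it (top 1 mm high), fixed, 160 mm along its x and 260 mm along its y; its surround of grey grout, 6 mm wide, does not belong to it. Origin: its centre at surface level; z up
- brick: Fixed solid grey cement brick laid across the end of the tile opposite the carton, 190 mm along its x (across the tile), 60 mm along its y (along the tile), 50 mm high; parallel to the tile. Origin: centre of its underside. The face towards the tile's centre lies 30 mm from its origin
- basket: Round red plastic basket of wooden clothes pegs, loose, 156 mm across and about 100 mm high with the pegs. Origin: centre of its underside. Not to be disturbed
- jar: Empty glass jar with a screwed-on metal lid, loose, 76 mm across, 120 mm high. Origin: centre of its underside. Not to be disturbed
- bowl: Small white enamel bowl, loose, 120 mm across, 50 mm high. Origin: centre of its underside. Not to be disturbed
- comb: Yellow hard plastic comb lying flat, loose, 170 mm long (its y), 35 mm wide, 5 mm thick. Origin: middle of its underside. Not to be disturbed

How it is judged (in metres and radians):
On the way, in this order (a step that is already met when the one before it is completed fails the run):
1. the carton tips over under a push in its upper half (angle between carton's own z axis and vertical between 0.08 and 1 rad and height (world z) of the grasp point above 0.08 m), for 0.05 s.
2. the carton has come to rest flat on a broad side, wholly on the tile (angle between carton's own z axis and vertical above 1.4 rad and angle between the y axis of carton and the z axis of tile, either way round below 0.06 rad and x of foot_a in the frame of tile between -0.083 and 0.083 m and x of foot_b in the frame of tile between -0.083 and 0.083 m and x of head_a in the frame of tile between -0.083 and 0.083 m and x of head_b in the frame of tile between -0.083 and 0.083 m and y of foot_a in the frame of tile between -0.133 and 0.133 m and y of foot_b in the frame of tile between -0.133 and 0.133 m and y of head_a in the frame of tile between -0.133 and 0.133 m and y of head_b in the frame of tile between -0.133 and 0.133 m and linear speed of carton below 0.02 m/s and angular speed of carton below 0.1 rad/s), for 0.2 s.
At the end, for the whole second after the job is handed in: The carton lies at rest flat on a broad side (within 0.06 rad), wholly on the tile (3 mm tolerance), both corners of its top end within 6 mm of the brick's face and square to it within 0.06 rad (all of step 2 and y of head_a in the frame of brick between -0.036 and 0.036 m and y of head_b in the frame of brick between -0.036 and 0.036 m and angle between the z axis of carton and the y axis of brick, either way round below 0.06 rad and height (world z) of carton_center below 0.035 m); the robot touches nothing.
It fails at once if the carton is lifted while upright (angle between carton's own z axis and vertical below 0.15 rad and height (world z) of carton above 0.015 m).
It fails at once if the carton is lifted while lying (angle between carton's own z axis and vertical above 1.4 rad and height (world z) of carton_center above 0.045 m).
It fails at once if the carton is carried in the air (height (world z) of carton_center above 0.1 m).
It fails at once if the basket, jar, bowl or comb is moved more than 15 mm (distance of any of basket, jar, bowl, comb from where it was at the start of the episode above 0.015 m).
It also fails if it takes over 45 s, if anything falls off the work surface, if the arm or the gripper's body presses on something with over 40 N, if the wrist force passes 120 N, or if a joint passes its speed limit or range.

## Working session

There is one attempt and no reset: what is moved stays moved. The work goes in short steps, Python scripts to look and compute and a tool call to move; the robot and the scene stay as the last step left them, time stands still between calls to the robot, and variables do not carry over. Pictures are saved under pics/ and viewed, and the job is handed in when it is done.

Besides the shell and the picture viewer there is one more tool, called after ">>>" as name(argument=value, ...) on one line, values as JSON. arm_command: Moves the arm, as the interface text tells. Its arguments: {"type":"object","properties":{"deltas":{"type":"array"},"force":{"type":"number"}},"required":["deltas"]}

```bash
mkdir -p pics; python3 - <<'E'
from cell import *
import cv2,numpy as np
np.set_printoptions(precision=4,suppress=True)
s=observe()
print(s['t'],s['ee_pos'],s['orientation'],s['grip_width'])
for n in ("scene","top"):
    cv2.imwrite(f"pics/{n}0.png",snapshot(n)); c=calibration(n); print(n,c)
E
```

```text
0.0 [0.2005 0.6176 0.2303] [[-0.0006 -0.9512  0.3086]
 [-0.0018  0.3086  0.9512]
 [-1.      0.     -0.0019]] 0.08578420383589268
scene {'fx': 392.44486090669847, 'fy': 392.44486090669847, 'cx': 252.22687110712417, 'cy': 191.27775481072686, 'pose': array([[-0.8214,  0.4126, -0.3937,  1.0066],
       [ 0.5703,  0.5954, -0.5659,  0.5313],
       [ 0.001 , -0.6894, -0.7244,  0.8001],
       [ 0.    ,  0.    ,  0.    ,  1.    ]])}
top {'fx': 365.7920625552697, 'fy': 365.7920625552697, 'cx': 251.9525571584996, 'cy': 198.54131012930466, 'pose': array([[ 0.0274, -0.9992,  0.028 ,  0.573 ],
       [-0.9991, -0.0265,  0.033 , -0.0242],
       [-0.0323, -0.0289, -0.9991,  1.019 ],
       [ 0.    ,  0.    ,  0.    ,  1.    ]])}
```

View pics/scene0.png

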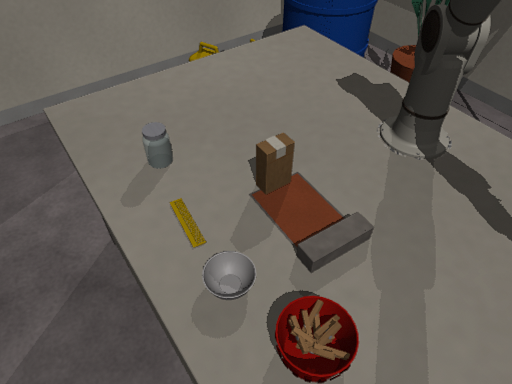

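View pics/top0.png

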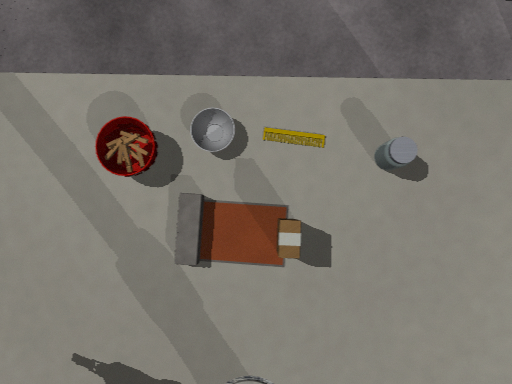

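The brick is at the left of the top view around (188,230), which is +y. The carton's top is at (290,239), and the tile spans columns 200–288. I'll zoom in to measure corners.

```bash
python3 - <<'E'
import cv2
a=cv2.imread("pics/top0.png")[185:275,165:345]; cv2.imwrite("pics/topz.png",cv2.resize(a,None,fx=4.4,fy=4.4,interpolation=cv2.INTER_CUBIC))
a=cv2.imread("pics/scene0.png")[125:275,235:385]; cv2.imwrite("pics/scz.png",cv2.resize(a,None,fx=4,fy=4,interpolation=cv2.INTER_CUBIC))
E
```

```text
(no output)
```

View pics/topz.png

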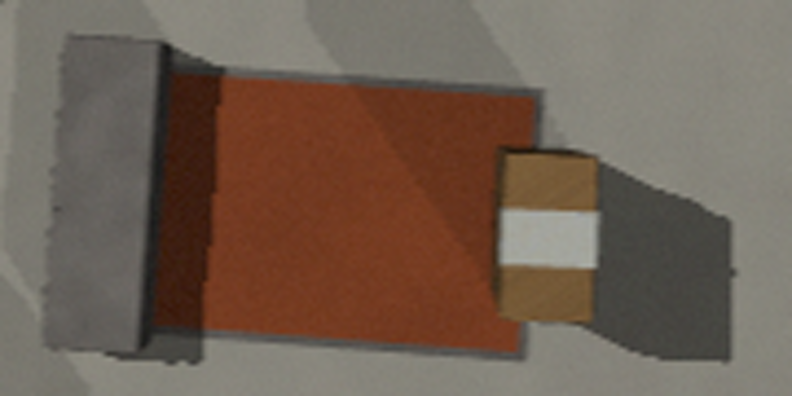

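View pics/scz.png

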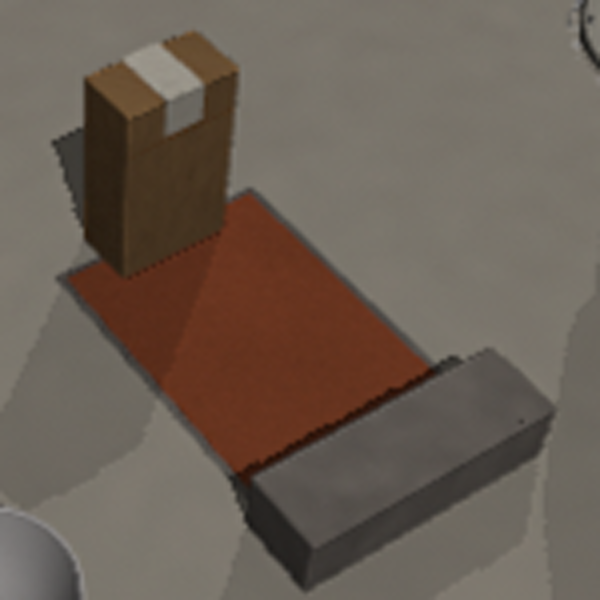

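```bash
cat > h.py <<'E'
from cell import *
import cv2,numpy as np
np.set_printoptions(precision=4,suppress=True)
def ray(n,uv,z,c=None):
    c=c or calibration(n);P=c['pose'];d=P[:3,:3]@[(uv[0]-c['cx'])/c['fx'],(uv[1]-c['cy'])/c['fy'],1]
    return P[:3,3]+d*(z-P[2,3])/d[2]
T=lambda p:(p[0]/4.4+165-.4,p[1]/4.4+185-.4)
S=lambda p:(p[0]/4+235-.4,p[1]/4+125-.4)
E
python3 - <<'E'
from h import *
def show(l,n,f,pts,z):
    q=np.array([ray(n,f(p),z) for p in pts]);print(l,n);print(q[:,:2],'mean',q[:,:2].mean(0))
    for i in range(len(q)):
        d=q[(i+1)%len(q)]-q[i];print('  edge',np.linalg.norm(d).round(4),np.degrees(np.arctan2(d[1],d[0])).round(1))
show('cartontop','top',T,[(502,152),(599,157),(593,322),(499,318)],.15)
show('cartontop','scene',S,[(85,82),(197,31),(238,71),(131,121)],.15)
show('cartonfoot','scene',S,[(86,242),(126,277),(223,232)],0.001)
show('tile','top',T,[(540,96),(523,353),(152,328),(171,73)],.001)
show('tile','scene',S,[(68,276),(250,196),(430,370),(238,475)],.001)
show('bricktop','top',T,[(67,37),(167,42),(140,350),(44,347)],.05)
show('bricktop','scene',S,[(249,480),(490,348),(553,409),(315,549)],.05)
for l,p,z in (('basket',(126,147),.09),('jar',(403,150),.12),('bowl',(213,130),.05),('comb',(295,137),.005)): print(l,ray('top',p,z)[:2])
E
```

```text
cartontop top
[[ 0.5502 -0.0602]
 [ 0.549  -0.1123]
 [ 0.4607 -0.1111]
 [ 0.4612 -0.0608]] mean [ 0.5053 -0.0861]
  edge 0.0521 -91.3
  edge 0.0884 179.3
  edge 0.0503 89.4
  edge 0.089 0.4
cartontop scene
[[ 0.5519 -0.1061]
 [ 0.4601 -0.1068]
 [ 0.4639 -0.0586]
 [ 0.5501 -0.0586]] mean [ 0.5065 -0.0825]
  edge 0.0919 -179.6
  edge 0.0483 85.4
  edge 0.0862 0.0
  edge 0.0476 -87.8
cartonfoot scene
[[ 0.5493 -0.1066]
 [ 0.546  -0.0627]
 [ 0.4626 -0.0588]] mean [ 0.5193 -0.0761]
  edge 0.044 94.2
  edge 0.0835 177.3
  edge 0.0989 -28.9
tile top
[[ 0.5823 -0.0894]
 [ 0.4207 -0.0827]
 [ 0.4288  0.1519]
 [ 0.5905  0.1449]] mean [0.5056 0.0312]
  edge 0.1618 177.6
  edge 0.2347 88.0
  edge 0.1619 -2.5
  edge 0.2344 -92.0
tile scene
[[ 0.5788 -0.0866]
 [ 0.423  -0.0767]
 [ 0.4306  0.12  ]
 [ 0.5887  0.114 ]] mean [0.5053 0.0177]
  edge 0.1561 176.4
  edge 0.1969 87.8
  edge 0.1582 -2.2
  edge 0.2008 -92.8
bricktop top
[[0.6098 0.2008]
 [0.6084 0.1397]
 [0.4224 0.1503]
 [0.4223 0.2085]] mean [0.5157 0.1748]
  edge 0.0611 -91.4
  edge 0.1863 176.8
  edge 0.0583 90.1
  edge 0.1877 -2.4
bricktop scene
[[0.6113 0.146 ]
 [0.4223 0.1536]
 [0.426  0.2103]
 [0.6109 0.2041]] mean [0.5176 0.1785]
  edge 0.1891 177.7
  edge 0.0569 86.2
  edge 0.185 -1.9
  edge 0.0581 -89.6
basket [0.7235 0.3353]
jar [ 0.7263 -0.3594]
bowl [0.7808 0.117 ]
comb [ 0.7756 -0.1056]
```

>>> arm_command(deltas=[-0.006, 0, 0, 10.6, 0, 0, 0.045, -0.006, 0, 0, 10.6, 0, 0, 0.045, -0.006, 0, 0, 10.6, 0, 0, 0.045, -0.006, 0, 0, 10.6, 0, 0, 0.045, -0.006, 0, 0, 10.6, 0, 0, 0.045, -0.006, 0, 0, 10.6, 0, 0, 0.045, -0.006, 0, 0, 10.6, 0, 0, 0.045, 0, -0.03, 0.036, 0, 0, 0, 0.045, 0, -0.03, 0.036, 0, 0, 0, 0.045, 0, -0.03, 0.036, 0, 0, 0, 0.045, 0, -0.03, 0.036, 0, 0, 0, 0.045, 0, -0.03, 0.036, 0, 0, 0, 0.045, 0, -0.03, 0.036, 0, 0, 0, 0.045, 0, -0.03, 0.036, 0, 0, 0, 0.045, 0, -0.03, 0.036, 0, 0, 0, 0.045, 0, -0.03, 0.036, 0, 0, 0, 0.045, 0, -0.03, 0.036, 0, 0, 0, 0.045])

```text
t: 2.22
ee_pos: [0.5496, 0.3036, 0.2728]
orientation: [[-0.001, 0.038, 0.999], [-0.0, 0.999, -0.038], [-1.0, -0.0, -0.001]]
ft_force: [0.8, 0.1, -0.4]
grip_width: 0.0448
```

>>> arm_command(deltas=[0, -0.047, -0.003, 0, 0, 0, 0.045, 0, -0.047, -0.003, 0, 0, 0, 0.045, 0, -0.047, -0.003, 0, 0, 0, 0.045, 0, -0.047, -0.003, 0, 0, 0, 0.045, 0, -0.047, -0.003, 0, 0, 0, 0.045, 0, -0.047, -0.003, 0, 0, 0, 0.045, 0, -0.047, -0.003, 0, 0, 0, 0.045, 0, -0.047, -0.003, 0, 0, 0, 0.045, 0, -0.047, -0.003, 0, 0, 0, 0.045, 0, -0.047, -0.003, 0, 0, 0, 0.045, 0, 0, 0, 0, 0, 0, 0.045])

```text
t: 3.6
ee_pos: [0.4996, -0.1685, 0.2731]
orientation: [[-0.001, 0.046, 0.999], [-0.002, 0.999, -0.046], [-1.0, -0.002, -0.001]]
ft_force: [-0.4, -1.1, 0.2]
grip_width: 0.0448
```

```bash
python3 - <<'E'
from h import *
s=observe();print(s['ee_pos'],s['orientation'],s['ft_force'],s['joint_pos'])
cv2.imwrite("pics/scene1.png",snapshot("scene"));cv2.imwrite("pics/wrist1.png",snapshot("wrist"))
E
```

```text
[ 0.4996 -0.1685  0.2731] [[-0.0009  0.0456  0.999 ]
 [-0.0019  0.999  -0.0456]
 [-1.     -0.0019 -0.0008]] [-0.3999 -1.1433  0.2045] [  2.2623  12.0626  15.4945 104.8283  -3.4436  63.5921  16.3481]
```

View pics/wrist1.png

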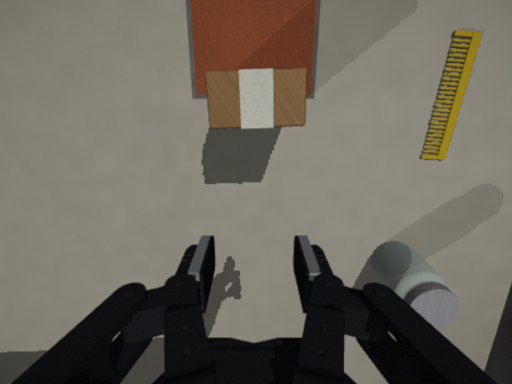

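View pics/scene1.png

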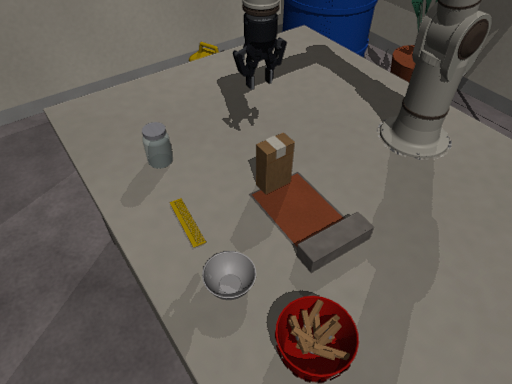

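The wrist view shows the carton's top, columns 207–306, centred on the fingers at about column 254 and nearly square to them. Next I'll descend behind it.

>>> arm_command(deltas=[0.035, 0, 0, 0, 0, 0, 0.045, 0.035, 0, 0, 0, 0, 0, 0.045, 0.035, 0, 0, 0, 0, 0, 0.045, 0.035, 0, 0, 0, 0, 0, 0.045, 0, 0.012, 0, 0, 0, 0, 0.045, 0, 0.012, 0, 0, 0, 0, 0.045, 0, 0.01, 0, 0, 0, 0, 0.045, 0, 0, 0, 0, 0, 0, 0.045])

```text
t: 4.7
ee_pos: [0.5035, -0.1282, 0.1345]
orientation: [[0.002, 0.035, 0.999], [0.0, 0.999, -0.035], [-1.0, 0.0, 0.002]]
ft_force: [-0.0, -0.4, 0.5]
grip_width: 0.0452
```

```bash
python3 - <<'E'
from h import *
s=observe();print(s['t'],s['ee_pos'],s['ft_force'])
a=snapshot("top")[185:275,165:345]; b=snapshot("scene")[105:255,215:365]
cv2.imwrite("pics/m2.png",np.hstack([cv2.resize(a,(440,220)),cv2.resize(b,(340,220*340//340))]))
E
```

```text
4.7 [ 0.5035 -0.1282  0.1345] [-0.03   -0.4029  0.5171]
```

View pics/m2.png

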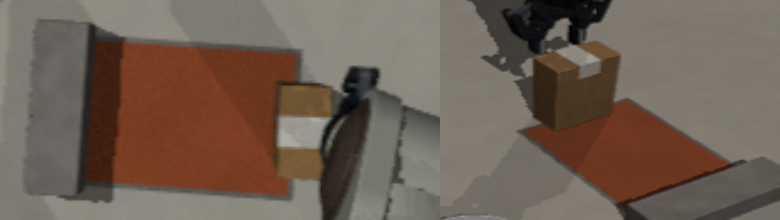

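>>> arm_command(deltas=[0, 0.006, 0, 0, 0, 0, 0.045, 0, 0.006, 0, 0, 0, 0, 0.045, 0, 0.006, 0, 0, 0, 0, 0.045, 0, 0.006, 0, 0, 0, 0, 0.045, 0, 0.006, 0, 0, 0, 0, 0.045])

```text
t: 5.42
ee_pos: [0.5036, -0.0992, 0.1332]
orientation: [[-0.0, 0.038, 0.999], [0.0, 0.999, -0.038], [-1.0, 0.0, -0.0]]
ft_force: [-0.4, 0.4, 0.4]
grip_width: 0.0448
```

```bash
python3 - <<'E'
from h import *
s=observe();print(s['t'],s['ee_pos'],s['ft_force'])
a=snapshot("top")[185:275,165:345]; b=snapshot("scene")[105:255,215:365]
cv2.imwrite("pics/m3.png",np.hstack([cv2.resize(a,(440,220)),cv2.resize(b,(340,220*340//340))]))
E
```

```text
5.425 [ 0.5036 -0.0992  0.1332] [-0.3927  0.3997  0.4497]
```

View pics/m3.png

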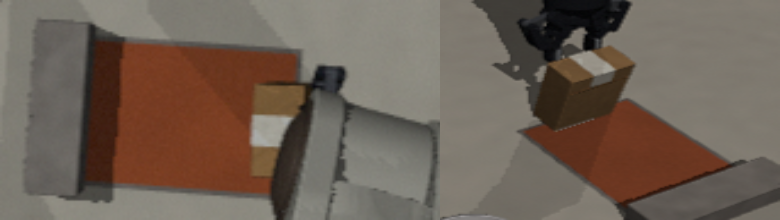

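The carton is tilting about its front foot edge, which hasn't slid. I'll keep pushing.

>>> arm_command(deltas=[0, 0.006, 0, 0, 0, 0, 0.045, 0, 0.006, 0, 0, 0, 0, 0.045, 0, 0.006, 0, 0, 0, 0, 0.045, 0, 0.006, 0, 0, 0, 0, 0.045, 0, 0.006, 0, 0, 0, 0, 0.045, 0, 0.004, 0, 0, 0, 0, 0.045, 0, 0, 0, 0, 0, 0, 0.045, 0, 0, 0, 0, 0, 0, 0.045, 0, 0, 0, 0, 0, 0, 0.045, 0, 0, 0, 0, 0, 0, 0.045])

```text
t: 6.78
ee_pos: [0.5048, -0.066, 0.1333]
orientation: [[-0.0, 0.038, 0.999], [-0.0, 0.999, -0.038], [-1.0, -0.0, -0.0]]
ft_force: [0.1, -0.6, -0.4]
grip_width: 0.045
```

```bash
python3 - <<'E'
from h import *
s=observe();print(s['t'],s['ee_pos'],s['ft_force'])
a=snapshot("top")[185:275,165:345]; b=snapshot("scene")[105:255,215:365]
cv2.imwrite("pics/m4.png",np.hstack([cv2.resize(a,(440,220)),cv2.resize(b,(340,220*340//340))]))
E
```

```text
6.775 [ 0.5048 -0.066   0.1333] [ 0.0955 -0.604  -0.3686]
```

View pics/m4.png

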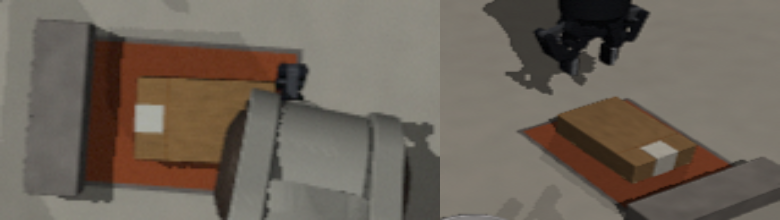

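It has fallen and lies flat on the tile with its taped head towards the brick. I'll back off and measure.

>>> arm_command(deltas=[0, -0.03, 0, 0, 0, 0, 0.045, 0, -0.03, 0, 0, 0, 0, 0.045, 0, -0.03, 0, 0, 0, 0, 0.045, 0, 0, 0, 0, 0, 0, 0.045])

```text
t: 7.38
ee_pos: [0.501, -0.1588, 0.1334]
orientation: [[0.0, 0.043, 0.999], [-0.001, 0.999, -0.043], [-1.0, -0.001, 0.0]]
ft_force: [-0.5, -0.7, 0.3]
grip_width: 0.0448
```

```bash
python3 - <<'E'
from h import *
s=observe();print(s['t'],s['ee_pos'],s['ft_force'])
a=snapshot("top")[185:275,165:345]; b=snapshot("scene")[125:275,235:385]
cv2.imwrite("pics/t5.png",cv2.resize(a,None,fx=4.4,fy=4.4,interpolation=cv2.INTER_CUBIC))
cv2.imwrite("pics/s5.png",cv2.resize(b,None,fx=4,fy=4,interpolation=cv2.INTER_CUBIC))
E
```

```text
7.375 [ 0.501  -0.1588  0.1334] [-0.5475 -0.7112  0.3063]
```

View pics/t5.png

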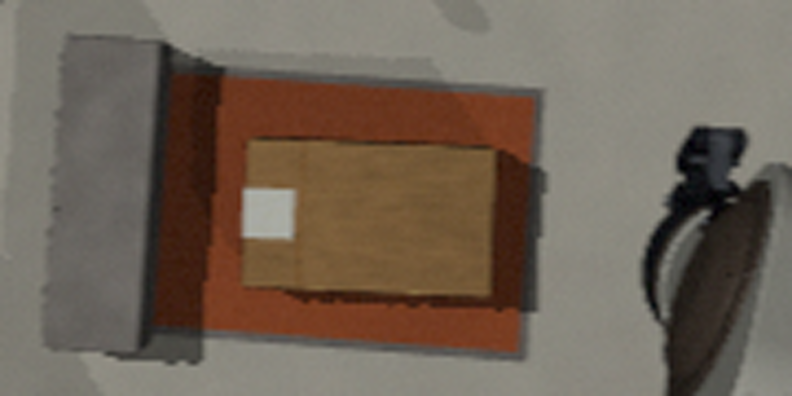

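View pics/s5.png

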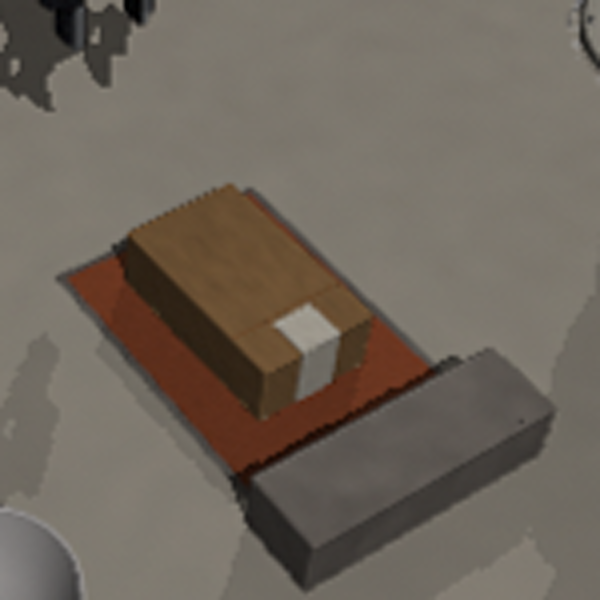

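```bash
python3 - <<'E'
from h import *
for n,f,pts in (('top',T,[(246,140),(496,149),(492,297),(242,287)]),('scene',S,[(264,375),(371,321),(232,184),(128,234)])):
    q=np.array([ray(n,f(p),.051) for p in pts]);print(n);print(q[:,:2],q[:,:2].mean(0))
    for i in range(4):
        d=q[(i+1)%4]-q[i];print('  edge',np.linalg.norm(d).round(4),np.degrees(np.arctan2(d[1],d[0])).round(1))
E
```

```text
top
[[ 0.5505  0.0899]
 [ 0.5493 -0.0607]
 [ 0.4609 -0.0605]
 [ 0.4622  0.0896]] [0.5057 0.0146]
  edge 0.1505 -90.4
  edge 0.0885 179.9
  edge 0.1502 89.5
  edge 0.0883 0.1
scene
[[ 0.5538  0.0902]
 [ 0.4691  0.0946]
 [ 0.4622 -0.0551]
 [ 0.5503 -0.0568]] [0.5089 0.0182]
  edge 0.0848 177.0
  edge 0.1499 -92.7
  edge 0.0882 -1.1
  edge 0.147 88.7
```

The carton lies 57 mm short of the brick, about 2° off square. I'll drop behind its foot and approach it.

>>> arm_command(deltas=[0.036, 0, 0, 0, 0, 0, 0.055, 0.036, 0, 0, 0, 0, 0, 0.055, 0.036, 0, 0, 0, 0, 0, 0.055, 0, 0.02, 0, 0, 0, 0, 0.055, 0, 0.02, 0, 0, 0, 0, 0.055, 0, 0.02, 0, 0, 0, 0, 0.055, 0, 0.015, 0, 0, 0, 0, 0.055, 0, 0.006, 0, 0, 0, 0, 0.055, 0, 0.006, 0, 0, 0, 0, 0.055, 0, 0.006, 0, 0, 0, 0, 0.055, 0, 0, 0, 0, 0, 0, 0.055])

```text
t: 8.85
ee_pos: [0.505, -0.0626, 0.0253]
orientation: [[0.0, 0.038, 0.999], [0.0, 0.999, -0.038], [-1.0, 0.0, 0.0]]
ft_force: [-0.4, 0.1, -0.3]
grip_width: 0.0551
```

>>> arm_command(deltas=[0, 0.006, 0, 0, 0, 0, 0.055, 0, 0.006, 0, 0, 0, 0, 0.055, 0, 0.006, 0, 0, 0, 0, 0.055, 0, 0.006, 0, 0, 0, 0, 0.055])

```text
t: 9.35
ee_pos: [0.5059, -0.0385, 0.0253]
orientation: [[0.0, 0.038, 0.999], [-0.0, 0.999, -0.038], [-1.0, -0.0, 0.0]]
ft_force: [-0.5, -1.0, 0.9]
grip_width: 0.055
```

```bash
python3 - <<'E'
from h import *
s=observe();print(s['t'],s['ee_pos'],s['ft_force'])
a=snapshot("top")[185:275,165:345]; b=snapshot("scene")[125:275,235:385]
cv2.imwrite("pics/m6.png",np.hstack([cv2.resize(a,(440,220)),cv2.resize(b,(340,340))[:220]]))
cv2.imwrite("pics/s6.png",cv2.resize(b,None,fx=4,fy=4,interpolation=cv2.INTER_CUBIC))
E
```

```text
9.35 [ 0.5059 -0.0385  0.0253] [-0.5394 -0.9664  0.8914]
```

View pics/s6.png

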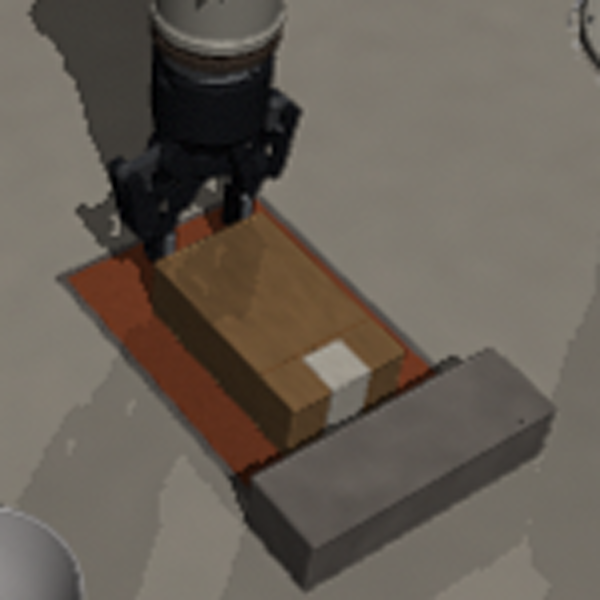

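The carton is sliding along the tile with a gap still showing. I'll push on, then take finer steps.

>>> arm_command(deltas=[0, 0.005, 0, 0, 0, 0, 0.055, 0, 0.005, 0, 0, 0, 0, 0.055, 0, 0.005, 0, 0, 0, 0, 0.055, 0, 0.003, 0, 0, 0, 0, 0.055, 0, 0.002, 0, 0, 0, 0, 0.055])

```text
t: 10.07
ee_pos: [0.5066, -0.0186, 0.0253]
orientation: [[-0.0, 0.038, 0.999], [-0.0, 0.999, -0.038], [-1.0, -0.0, -0.0]]
ft_force: [0.6, -2.0, 1.8]
grip_width: 0.0549
```

>>> arm_command(deltas=[0, 0.002, 0, 0, 0, 0, 0.055])

```text
t: 10.2
ee_pos: [0.5067, -0.0168, 0.0253]
orientation: [[-0.0, 0.038, 0.999], [-0.0, 0.999, -0.038], [-1.0, -0.0, -0.0]]
ft_force: [0.8, -1.1, 0.0]
grip_width: 0.0551
```

>>> arm_command(deltas=[0, 0.0015, 0, 0, 0, 0, 0.055])

```text
t: 10.32
ee_pos: [0.5067, -0.0153, 0.0253]
orientation: [[-0.0, 0.038, 0.999], [-0.0, 0.999, -0.038], [-1.0, -0.0, -0.0]]
ft_force: [-0.6, -2.3, 1.1]
grip_width: 0.0551
```

```bash
python3 - <<'E'
from h import *
s=observe();print(s['t'],s['ee_pos'],s['ft_force'])
a=snapshot("top")[185:275,165:345]; b=snapshot("scene")[125:275,235:385]
cv2.imwrite("pics/t7.png",cv2.resize(a,None,fx=4.4,fy=4.4,interpolation=cv2.INTER_CUBIC))
cv2.imwrite("pics/s7.png",cv2.resize(b,None,fx=4,fy=4,interpolation=cv2.INTER_CUBIC))
E
```

```text
10.325 [ 0.5067 -0.0153  0.0253] [-0.614  -2.3114  1.0977]
```

View pics/t7.png

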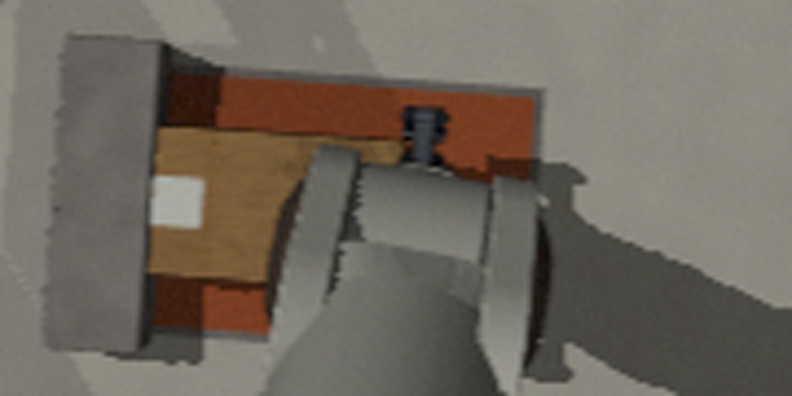

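View pics/s7.png

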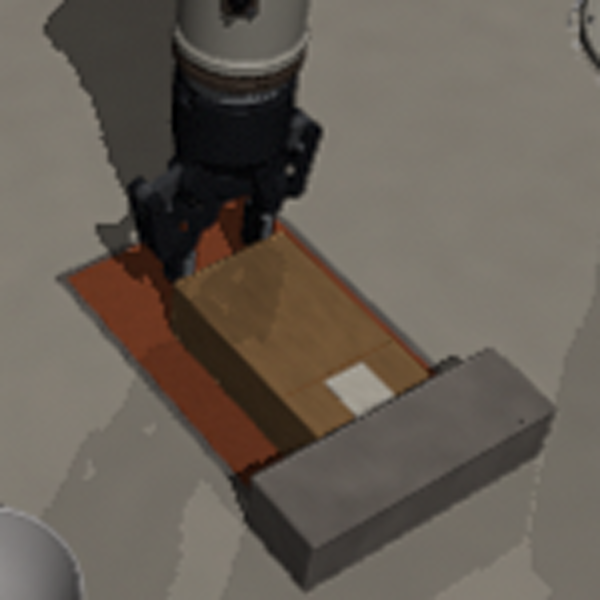

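The gap is almost closed and the force is still at sliding level. I'll take 1 mm steps until the brick pushes back.

>>> arm_command(deltas=[0, 0.001, 0, 0, 0, 0, 0.055, 0, 0, 0, 0, 0, 0, 0.055])

```text
t: 10.68
ee_pos: [0.5068, -0.0143, 0.0253]
orientation: [[-0.0, 0.038, 0.999], [0.0, 0.999, -0.038], [-1.0, 0.0, -0.0]]
ft_force: [0.2, -0.6, 0.7]
grip_width: 0.0553
```

>>> arm_command(deltas=[0, 0.001, 0, 0, 0, 0, 0.055, 0, 0, 0, 0, 0, 0, 0.055])

```text
t: 10.92
ee_pos: [0.5067, -0.0136, 0.0253]
orientation: [[-0.0, 0.038, 0.999], [-0.0, 0.999, -0.038], [-1.0, -0.0, -0.0]]
ft_force: [-0.3, -2.8, -0.0]
grip_width: 0.0546
```

>>> arm_command(deltas=[0, 0.001, 0, 0, 0, 0, 0.055, 0, 0, 0, 0, 0, 0, 0.055])

```text
t: 11.18
ee_pos: [0.5066, -0.0136, 0.0253]
orientation: [[-0.0, 0.039, 0.999], [-0.001, 0.999, -0.039], [-1.0, -0.001, -0.0]]
ft_force: [-0.8, -5.6, 0.8]
grip_width: 0.0549
```

TCP stalled at y = -0.0136 while the force rose, so it has met the brick. I'll press a little more to seat it square.

>>> arm_command(deltas=[0, 0.001, 0, 0, 0, 0, 0.055, 0, 0, 0, 0, 0, 0, 0.055])

```text
t: 11.42
ee_pos: [0.5065, -0.0136, 0.0253]
orientation: [[-0.001, 0.04, 0.999], [-0.002, 0.999, -0.04], [-1.0, -0.002, -0.0]]
ft_force: [-0.7, -7.1, 1.8]
grip_width: 0.0551
```

>>> arm_command(deltas=[0, 0.001, 0, 0, 0, 0, 0.055, 0, 0, 0, 0, 0, 0, 0.055])

```text
t: 11.68
ee_pos: [0.5064, -0.0135, 0.0253]
orientation: [[-0.001, 0.041, 0.999], [-0.003, 0.999, -0.041], [-1.0, -0.003, -0.001]]
ft_force: [-1.8, -9.7, 1.6]
grip_width: 0.0549
```

Seated. I'll withdraw straight back, then raise.

>>> arm_command(deltas=[0, -0.006, 0, 0, 0, 0, 0.055, 0, -0.02, 0, 0, 0, 0, 0.055, 0, -0.04, 0, 0, 0, 0, 0.055, 0, -0.05, 0, 0, 0, 0, 0.055, -0.04, -0.04, 0, 0, 0, 0, 0.055, -0.04, -0.03, 0, 0, 0, 0, 0.055, -0.04, 0, 0, 0, 0, 0, 0.055, 0, 0, 0, 0, 0, 0, 0.055, 0, 0, 0, 0, 0, 0, 0.055])

```text
t: 12.8
ee_pos: [0.4999, -0.1951, 0.145]
orientation: [[-0.0, 0.037, 0.999], [0.001, 0.999, -0.037], [-1.0, 0.001, -0.0]]
ft_force: [-0.3, -0.7, -0.5]
grip_width: 0.0554
```

```bash
python3 - <<'E'
from h import *
s=observe();print(s['t'],s['ee_pos'],s['ft_force'])
t=snapshot("top");a=t[185:275,165:345]; b=snapshot("scene")[125:275,235:385]
cv2.imwrite("pics/top8.png",t)
cv2.imwrite("pics/t8.png",cv2.resize(a,None,fx=4.4,fy=4.4,interpolation=cv2.INTER_CUBIC))
cv2.imwrite("pics/s8.png",cv2.resize(b,None,fx=4,fy=4,interpolation=cv2.INTER_CUBIC))
E
```

```text
12.8 [ 0.4999 -0.1951  0.145 ] [-0.2507 -0.7483 -0.4981]
```

View pics/t8.png

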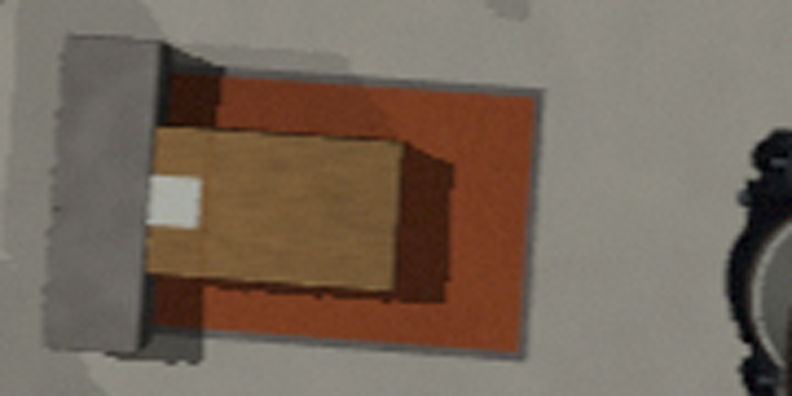

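View pics/s8.png

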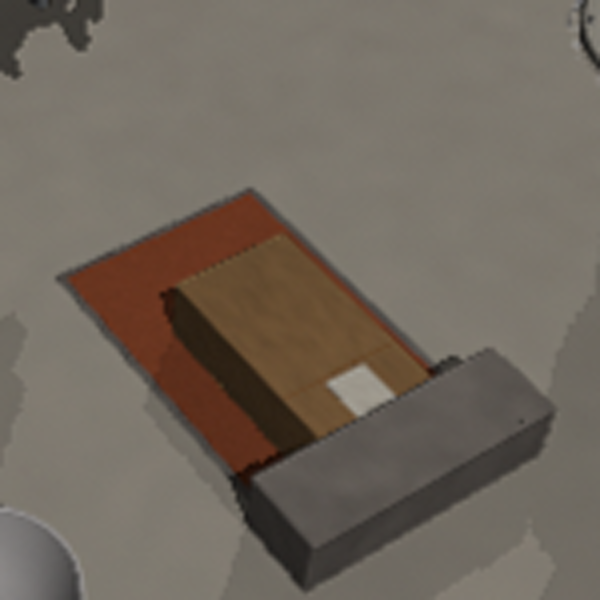

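View pics/top8.png

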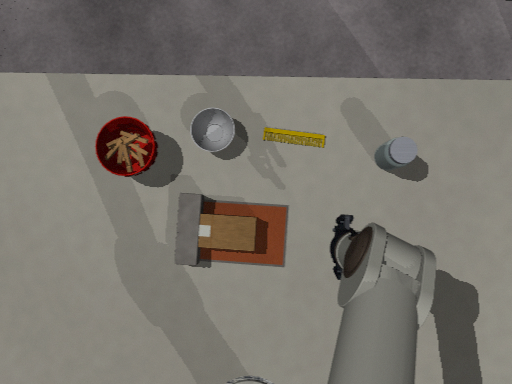

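Both views show the head flush with the brick, with no strip of tile between them. The other objects are where they were. I'll check the numbers and hand in if they hold.

```bash
python3 - <<'E'
from h import *
q=np.array([ray('top',T(p),.051) for p in [(158,128),(404,142),(394,291),(147,275)]])[:,:2];print(q)
ang=lambda d:np.degrees(np.arctan2(d[1],d[0]))
print('len',np.linalg.norm(q[0]-q[1]),np.linalg.norm(q[3]-q[2]),'axis',ang(q[0]-q[1]),ang(q[3]-q[2]),'foot',ang(q[1]-q[2]))
a=cv2.imread('pics/top0.png').astype(int);b=cv2.imread('pics/top8.png').astype(int)
for n,(x0,x1,y0,y1) in dict(basket=(95,158,117,177),bowl=(190,236,108,153),comb=(262,328,126,148),jar=(375,418,136,172)).items():
    A=cv2.cvtColor(a[y0:y1,x0:x1].astype('uint8'),6).astype('float32');B=cv2.cvtColor(b[y0:y1,x0:x1].astype('uint8'),6).astype('float32')
    print(n,'shift px',cv2.phaseCorrelate(A,B)[0])
if abs(ang(q[0]-q[1])-87.8)<3 and abs(ang(q[3]-q[2])-87.8)<3: print(close_job())
E
```

```text
[[ 0.5563  0.1434]
 [ 0.552  -0.0054]
 [ 0.4626 -0.0018]
 [ 0.4676  0.1473]]
len 0.14884477555420142 0.14915973769986254 axis 88.35659088248528 88.08824976589067 foot -2.292846480427604
basket shift px (0.03722445197404767, 0.031589192444062775)
bowl shift px (-0.07467666497180403, 0.45185601252248375)
comb shift px (-0.06908398569357388, -0.07260276789262754)
jar shift px (0.5725905748510307, -0.09146235712849915)
the job is handed in; nothing more can be done
None
```

The carton lies flat, wholly on the tile, with its top end against the brick, and I handed the job in at about 13 s of the 45 s allowed. I pushed it near its top (TCP about 0.13 m high) until it fell towards the brick. Then I slid it 57 mm with two open fingertips until it stalled against the brick at about 10 N, and drew the hand clear.

Last checks, from the top camera (good to about 2 mm):
- **Against the brick:** no gap shows in either view. Both head corners measure at the brick's face (y ≈ 0.143 and 0.147 m).
- **Squareness:** the carton's axis reads 88.1–88.4° and its foot edge −2.3°. The tile and brick stand at about 88° and −2.3°, so it is square within about 0.5°.
- **Other objects:** the basket, bowl, comb and jar shifted by at most 0.6 pixel (under 2 mm) between the first and last pictures. That is within image noise; nothing touched them.
- **Disagreement:** while the carton lay before the slide, the two cameras differed by about 3–4 mm on its position. The contact force, not the pictures, decided where I stopped pushing.

No check failed; the hand-in gives no verdict.

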